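# Snug the pegged board into the bench corner stop

## Robot

A 6-joint arm with a two-finger parallel gripper is mounted at the origin on the work surface. World frame = base frame: x ahead of the robot, y to its left, z up, the work surface at z = 0. Lengths are in m, angles in degrees, forces in N, time in s.
With the tool pointing down it reaches from about 0.375 to 0.9 m from the base axis. Payload 3.1 kg.
Tool frame: the origin (TCP) lies midway between the tips of the shut fingers; the grasp point (between the pads) lies 19 mm behind it; z points along the fingers, y is the line along which they close (so a half turn about z gives the same grasp; the last joint's range is limited). The gripper opens to 87 mm and grips with 3 to 60 N. Pads are 19 mm wide; open, the fingers measure 117 mm over their backs; the gripper's body (75 mm by 190 mm) begins 51 mm behind the grasp point.
Start: joints at [64.486, 30.224, 82.088, -0, 67.689, -10.227], TCP at [0.165, 0.603, 0.183] pointing down, gripper open.
Joint ranges: [-176.69, 176.69], [-43.24, 126.21], [12.49, 139.97], [-82, 262], [0, 151.66], [-163.58, 163.58]. Speed limits (degrees/s): [159.86, 159.86, 180, 180, 180, 180].

## Interface

Orientations are given as a 3x3 rotation matrix whose columns are the frame's x, y, z axes.
In Python, from rig import read_state, capture, camera_info, hand_in gives the robot as it stands.
- The arm moves only by the tool drive_tool, never from a script. Its argument "motion" is a list of rows, each a list of 2 entries, a list of its own where there are three numbers: the shift along the tool's x, y, z in mm, then the turn, a rotation vector about the tool's x, y, z in rad. A call has 1 to 5 rows; each row shifts and turns the commanded pose from where the row before left it, along the tool's axes as they then stand; what a row does not reach is not made up. A row lasts 1/10 s, in which the tool goes at most 50 mm and 8.59 degrees, less where a joint would pass 70% of its speed; a pose out of reach is approached as far as the arm can. A call is refused whole if a number of a shift passes 50 or a number of a turn 0.15, either way. A call with a gripper value outside its range is refused whole. "gripper" is the opening, from 0 (shut) to 1 (fully open), set as the call begins (left out, the last holds). The fingers move at their own pace and stop on an object; the grip force is fixed at half the most. Time passes only in rows, so rows that do not move let the fingers close. It gives the time, the measured TCP pose, the force, the opening and the grip force at its end, in the units of the state.
- read_state(): the state, without advancing time (a new reading comes with each control period).
- capture(name): name is "scene" or "side" or "wrist"; returns the picture (384x512x3 uint8, red, green, blue); there is no depth.
- camera_info(name): a dict with "fovy" (degrees; the focal length in pixels is half the picture's height over the tangent of half this angle, whatever the lens; pixels are square), "cx", "cy" (the principal point, pixels), "k1" (the pictures are not rectified: a ray, as slopes to the right and down, at radius r is drawn at 1 + k1 r^2 times it, then the intrinsics apply), "xyz" and "orientation" of the camera in the world; the wrist camera has in their place "T_tool_cam" (4x4, takes a point from camera to tool coordinates, whose origin is the TCP and whose axes are the flange's). Camera axes: x right, y down, z forward; pixel columns grow to the right and rows downward; lengths in m; the calibration is good to about 2 mm. A picture is of the moment at which its call begins: read the wrist's pose just before it. camera_info takes no time and is no camera call.
- hand_in(): hands the job in; it is judged then, once.
The state is a dict: "time_s": time; "joint_positions": joint angles; "qvel": joint speeds; "tau": joint torques, N m; "position": TCP position; "tcp_rot": TCP orientation; "force": force on the tool from outside, world axes, zero at the start; "moment": the same for the moment, N m; "opening": opening from 0.0 (shut) to 1.0 (fully open); "grasp_force": force on a finger pad.
Only numpy, scipy, OpenCV 4.12 (cv2) and the standard library are available. Lean on these libraries where they do the work, as an engineer would, in place of code of your own. Each camera call takes 0.05 s, during which the arm holds its last target. There are 200 camera calls.

## Task

Push the small plywood board along the bench with the fingertips until it sits snug and square in the inside corner of the aluminium corner stop: its far long edge flat against the long rail and its left end against the short rail. Only push it, do not grip or lift it, and keep off the four wooden pegs standing on it, whose glue is still wet. Leave the glue bottle, the screwdriver and the wood offcut where they are, and finish with the hand clear.

Things in the scene. Friction and masses are not known exactly. Their poses are not given: they have to be found in the camera images.
- board: Loose plain rectangular plywood board lying flat, 100 mm (its x) by 150 mm (its y) by 18 mm thick, 0.14 to 0.32 kg. Origin: centre of its underside. It starts clear of both rails, on the robot's side of the long rail and right of the short rail, within about 20 degrees of parallel to the rails; its +x edge is the far one, its +y end the left one.
- pegs: Four round wooden pegs, 10 mm diameter, standing 26 mm up from the board's top (their tops 44 mm above the bench), at x = +-15 mm and y = +-40 mm from the board's centre. They are fixed to the board and move with it; they must not be touched. Same origin and axes as the board.
- corner_stop: L-shaped aluminium stop fixed to the bench, rails 25 mm wide, 20 mm high. Origin: the inside corner at bench level. Long rail: inner face is the plane x = 0, facing -x (to the robot), running 295 mm along -y. Short rail: inner face y = 0, facing -y, running 90 mm along -x. Yaw varies by 15 degrees. Board home: its origin at x = -50, y = -75 mm in this frame, axes parallel.
- glue_bottle: White glue bottle with a red cap standing upright, 52 mm diameter, 120 mm high, left of the short rail. Origin: centre of its underside. Bystander.
- screwdriver: Screwdriver with a yellow handle, 180 mm long, lying on the bench to the left, nearer the robot. Origin: under its middle; x runs along it towards the tip. Bystander.
- offcut: Block of pale wood, 40 by 80 by 35 mm high, lying beyond the long rail. Origin: centre of its underside. Bystander.
There are look-alikes about, which are no part of the job. Of the things that look like the board, the middle-sized one is meant.

How it is judged (in metres and radians):
At the end, for the whole second after the job is handed in: The board lies flat and at rest in the inside corner of the stop: its centre within 4 mm of home both ways (gap under 4 mm at the long and the short rail) and square to the rails within 2 degrees (x of board in the frame of corner_stop between -0.054 and -0.046 m and y of board in the frame of corner_stop between -0.079 and -0.071 m and angle between the x axis of board and the x axis of corner_stop, either way round below 0.035 rad and height (world z) of board below 0.004 m and angle between board's own z axis and vertical below 0.04 rad and linear speed of board below 0.01 m/s); the robot touches nothing.
It fails at once if the board is lifted (8 mm) or tipped (6 degrees) (height (world z) of board above 0.008 m or angle between board's own z axis and vertical above 0.105 rad).
It fails at once if the robot touches the wet-glued pegs (contact force between any of the arm, the fingers and pegs above 0.3 N).
It fails at once if the glue bottle, screwdriver or offcut is moved by more than 15 mm (distance of any of glue_bottle, screwdriver, offcut from where it was at the start of the episode above 0.015 m).
It also fails if it takes over 46 s, if anything falls off the work surface, if the arm or the gripper's body presses on something with over 40 N, if the wrist force passes 120 N, or if a joint passes its speed limit or range.

## Working session

There is one attempt and no reset: what is moved stays moved. The work goes in short steps, Python scripts to look and compute and a tool call to move; the robot and the scene stay as the last step left them, time stands still between calls to the robot, and variables do not carry over. Pictures are saved under pics/ and viewed, at most 10 in all, crops included, and the job is handed in when it is done.

Besides the shell and the picture viewer there is one more tool, called by a JSON object that holds its "op" and its "data". drive_tool: Moves the arm, as the interface text tells. Its arguments: {"type":"object","properties":{"motion":{"type":"array","items":{"type":"array"}},"gripper":{"type":"number"}},"required":["motion"]}

```bash
ls; mkdir -p pics
python3 - <<'E'
from rig import *
import cv2
s=read_state();print(s['time_s'],s['position'],s['tcp_rot'],s['opening'])
for n in('scene','side','wrist'):
    print(n,camera_info(n))
    im=capture(n);cv2.imwrite(f'pics/{n}0.png',im[:,:,::-1])
a=[cv2.imread(f'pics/{n}0.png') for n in('scene','side')]
E
```

```text
pics
0.0 [0.16442893 0.60214931 0.18245848] [[-9.64621357e-01  2.63637680e-01 -9.01342494e-04]
 [ 2.63638984e-01  9.64619432e-01 -1.95916437e-03]
 [ 3.52942935e-04 -2.12748081e-03 -9.99997675e-01]] 0.9986972471558848
scene {'fovy': 51.883036302200864, 'cx': 264.01062360154197, 'cy': 186.16917388246048, 'k1': -0.10297240609245366, 'xyz': array([ 1.02255401, -0.35322682,  0.92929334]), 'orientation': array([[ 6.34524967e-01,  6.45323338e-01, -4.25365555e-01],
       [ 7.72902310e-01, -5.29994637e-01,  3.48894976e-01],
       [-2.91392521e-04, -5.50148593e-01, -8.35066728e-01]])}
side {'fovy': 49.51402499204593, 'cx': 258.58947196523775, 'cy': 189.606174363355, 'k1': -0.009096920349550848, 'xyz': array([-0.02780993, -0.56984728,  0.48617223]), 'orientation': array([[ 0.69886603, -0.3301845 ,  0.63447969],
       [-0.71524371, -0.3270364 ,  0.61763551],
       [ 0.00356428, -0.88545208, -0.46471702]])}
wrist {'fovy': 66.06248962170041, 'cx': 250.2817697693314, 'cy': 191.4998391626022, 'k1': -0.07598654171000219, 'T_tool_cam': array([[ 1.61004189e-04, -9.56102289e-01, -2.93033081e-01,
         8.02694664e-02],
       [ 9.99999744e-01,  3.58390049e-04, -6.19907476e-04,
        -3.14915473e-05],
       [ 6.97715097e-04, -2.93032906e-01,  9.56102102e-01,
        -2.01997548e-01],
       [ 0.00000000e+00,  0.00000000e+00,  0.00000000e+00,
         1.00000000e+00]])}
```

View pics/scene0.png

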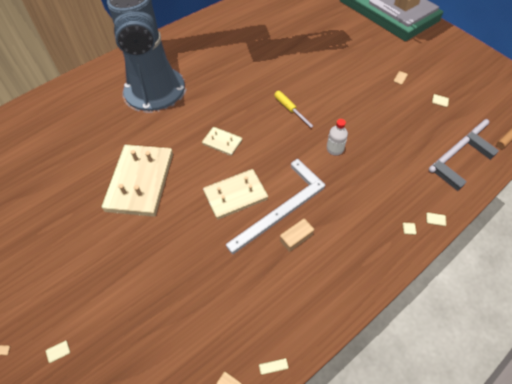

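View pics/side0.png

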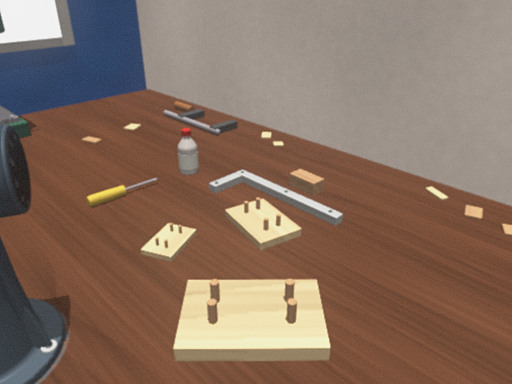

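The scene view shows three look-alike boards: large at (138,180), medium at (235,193) and small at (222,140). In the side view they are at (252,318), (262,222) and (169,241). The medium one next to the L stop (corner near (322,185)) fits "middle-sized". The bottle is at (338,138), the screwdriver at (293,108) and the offcut at (297,234). I'll measure the boards and confirm with a crop.

```bash
cat > h.py <<'E'
import numpy as np, cv2
from rig import *
def cam(name):
    c=camera_info(name); f=192/np.tan(np.radians(c['fovy']/2))
    K=np.array([[f,0,c['cx']],[0,f,c['cy']],[0,0,1]]); D=np.array([c['k1'],0,0,0.])
    if name=='wrist':
        s=read_state(); T=np.eye(4);T[:3,:3]=s['tcp_rot'];T[:3,3]=s['position'];T=T@c['T_tool_cam']
        return K,D,T[:3,:3],T[:3,3]
    return K,D,np.array(c['orientation']),np.array(c['xyz'])
def rays(px,C,z):
    K,D,R,t=C
    n=cv2.undistortPoints(np.float64(px).reshape(-1,1,2),K,D).reshape(-1,2)
    d=np.c_[n,np.ones(len(n))]@R.T
    return (t+d*((z-t[2])/d[:,2])[:,None])[:,:2]
def proj(P,C):
    K,D,R,t=C
    return cv2.projectPoints(np.float64(P).reshape(-1,1,3),cv2.Rodrigues(R.T)[0],-R.T@t,K,D)[0].reshape(-1,2)
def rect(m,C,z):
    """min-area rectangles in the plane z of the blobs of mask m"""
    out=[]
    for c in cv2.findContours(m,cv2.RETR_EXTERNAL,cv2.CHAIN_APPROX_NONE)[0]:
        if cv2.contourArea(c)<150: continue
        w=rays(c.reshape(-1,2),C,z)
        r=cv2.minAreaRect(np.float32(w*1000)); out.append((c.reshape(-1,2).mean(0).round(),r))
    return out
E
python3 - <<'E'
from h import *
for n in('scene','side'):
    im=cv2.imread(f'pics/{n}0.png');C=cam(n);h=cv2.cvtColor(im,cv2.COLOR_BGR2HSV)
    p={'scene':(235,193),'side':(262,222)}[n]
    print(n,'top hsv',h[p[1],p[0]])
    w=cv2.inRange(h,(15,40,175),(35,150,255)); al=cv2.inRange(h,(85,0,110),(130,70,255))
    al2=cv2.inRange(h,(0,0,150),(180,45,255))
    for nm,m,z in(('wood',w,.018),('alu',al2,.020)):
        print(nm)
        for c,r in rect(m,C,z): print(c,np.round(r[0]),np.round(r[1]),round(r[2],1))
    cv2.imwrite(f'pics/m_{n}.png',np.hstack([w,al2]))
a=cv2.imread('pics/scene0.png')[120:260,180:360];b=cv2.imread('pics/side0.png')[150:270,140:360]
a=cv2.resize(a,(400,311),interpolation=2);b=cv2.resize(b,(400,218),interpolation=2)
o=np.zeros((311,800,3),np.uint8);o[:,:400]=a;o[:218,400:]=b;cv2.imwrite('pics/crop.png',o)
E
```

```text
scene top hsv [ 29  40 255]
wood
[273. 366.] [ 931. -253.] [63. 24.] 62.9
[ 57. 351.] [ 607. -617.] [53. 34.] 80.4
[297. 232.] [721.   3.] [83. 43.] 87.7
[436. 219.] [931. 317.] [54. 36.] 40.2
[234. 192.] [521. -46.] [155. 105.] 75.8
[137. 179.] [ 303. -229.] [151. 225.] 45.1
[222. 140.] [347.  36.] [106.  74.] 24.2
alu
[505. 375.] [1292.  123.] [29. 69.] 0.1
[237. 198.] [542. -53.] [146.  45.] 75.9
[449. 306.] [1132.  204.] [259. 782.] 0.5
[279. 207.] [604.   0.] [324. 119.] 89.6
[118. 176.] [ 267. -268.] [ 32. 211.] 44.3
[453. 150.] [821. 553.] [ 19. 163.] 0.6
[336. 138.] [567. 304.] [ 53. 100.] 35.3
[402.   8.] [ 220. 1060.] [212. 205.] 0.8
side top hsv [ 22  75 241]
wood
[252. 316.] [ 314. -223.] [150. 222.] 44.8
[170. 237.] [338.  33.] [103.  68.] 23.9
[261. 217.] [522. -42.] [160. 102.] 76.0
alu
[283. 342.] [ 301. -302.] [ 14. 123.] 44.5
[276. 190.] [604.   3.] [118. 324.] 0.0
[187. 144.] [671. 416.] [103.  54.] 54.1
[348.  73.] [4605. 1550.] [7725. 7201.] 49.3
[28. 21.] [2188. 5691.] [5885.  868.] 73.3
```

View pics/crop.png

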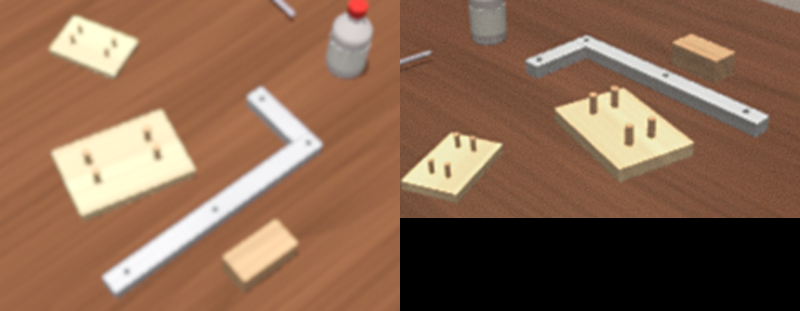

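The crop confirms the medium board with 4 pegs, beside the L stop: centre about (521,-44) mm, 150x100, yaw about -14°. The stop's inside corner is about (637,136) with yaw about 0, and all sizes match those given. I'll move over near its near long edge, using two open fingertips as a square pusher.

{"op": "drive_tool", "data": {"motion": [[[-28,-33,0],[0,0,0]],[[-28,-33,0],[0,0,0]],[[-28,-33,0],[0,0,0]],[[-28,-33,0],[0,0,0]],[[-28,-33,0],[0,0,0]]], "gripper": 1}}

```text
time_s: 0.65
position: [0.2566, 0.4052, 0.1833]
tcp_rot: [[-0.965, 0.263, 0.0], [0.263, 0.965, -0.0], [-0.0, -0.0, -1.0]]
force: [1.3, -0.4, 0.1]
opening: 1.0
grasp_force: 0.0
```

{"op": "drive_tool", "data": {"motion": [[[-28,-33,0],[0,0,0]],[[-28,-33,0],[0,0,0]],[[-28,-33,0],[0,0,0]],[[-28,-33,0],[0,0,0]],[[-26,-33,0],[0,0,0]]]}}

```text
time_s: 1.15
position: [0.3465, 0.2097, 0.1835]
tcp_rot: [[-0.965, 0.264, 0.001], [0.264, 0.965, 0.0], [-0.001, 0.0, -1.0]]
force: [1.1, -0.2, -0.4]
opening: 1.001
grasp_force: 0.0
```

{"op": "drive_tool", "data": {"motion": [[[-26,-33,0],[0,0,0]],[[-26,-33,0],[0,0,0]],[[-26,-33,0],[0,0,0]],[[-26,-33,0],[0,0,0]],[[-26,-33,0],[0,0,0]]]}}

```text
time_s: 1.65
position: [0.4281, 0.0161, 0.1835]
tcp_rot: [[-0.964, 0.264, 0.0], [0.264, 0.964, 0.0], [0.0, 0.0, -1.0]]
force: [1.0, 0.5, -0.2]
opening: 0.998
grasp_force: 0.0
```

{"op": "drive_tool", "data": {"motion": [[[-26,-34,0],[0,0,0]],[[0,0,0],[0,0,0]]]}}

```text
time_s: 1.85
position: [0.4476, -0.0268, 0.1838]
tcp_rot: [[-0.963, 0.269, 0.004], [0.269, 0.963, -0.003], [-0.005, -0.002, -1.0]]
force: [-0.5, 0.4, -0.4]
opening: 1.002
grasp_force: 0.0
```

Run:
```python
from h import *
C=cam('wrist'); im=capture('wrist')[:,:,::-1].copy(); cv2.imwrite('pics/w1.png',im)
h=cv2.cvtColor(im,cv2.COLOR_BGR2HSV)
for nm,m,z in(('wood',cv2.inRange(h,(15,40,175),(35,150,255)),.018),('alu',cv2.inRange(h,(0,0,150),(180,45,255)),.02)):
    for c,r in rect(m,C,z): print(nm,c,np.round(r[0]),np.round(r[1]),round(r[2],1))
s=read_state();print(s['position'],s['force'])
print(rays([(336,154)],cam('scene'),0))
```

```text
wood [252. 220.] [523. -45.] [152.  98.] 74.7
wood [280.  66.] [343.  39.] [99. 66.] 23.7
wood [66. 98.] [ 308. -234.] [148. 223.] 45.1
alu [265. 301.] [647. -60.] [196.  26.] 89.1
alu [401. 221.] [576. 150.] [58. 25.] 0.1
alu [489.  89.] [431. 285.] [ 6. 87.] 86.2
[ 0.4451948  -0.02418953  0.18339408] [-0.13419423  0.33344669 -0.57409915]
[[0.59681785 0.27466242]]
```

View pics/w1.png

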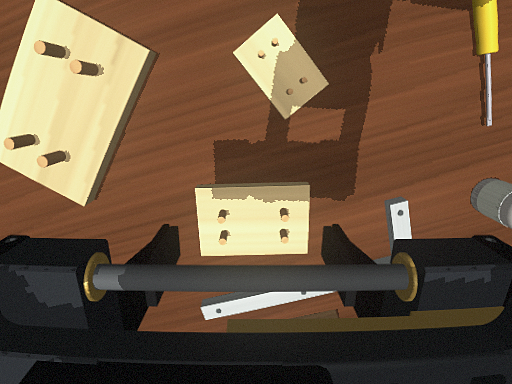

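The wrist view shows the medium board at (252,220), centre (523,-45) and yaw -15°, agreeing with the first measurement. The fingers are behind its near edge; the small board at (280,66) and the screwdriver are clear. Descending to z of about 10 mm.

{"op": "drive_tool", "data": {"motion": [[[0,0,40],[0,0,0]],[[0,0,40],[0,0,0]],[[0,0,40],[0,0,0]],[[0,0,35],[0,0,0]],[[0,0,18],[0,0,0]]]}}

```text
time_s: 2.4
position: [0.4413, -0.02, 0.0082]
tcp_rot: [[-0.965, 0.262, -0.005], [0.262, 0.965, 0.002], [0.005, 0.0, -1.0]]
force: [-0.8, 0.7, -0.5]
opening: 1.0
grasp_force: 0.0
```

{"op": "drive_tool", "data": {"motion": [[[0,0,0],[0,0,0]],[[0,0,0],[0,0,0]]]}}

```text
time_s: 2.6
position: [0.4434, -0.0209, 0.0106]
tcp_rot: [[-0.965, 0.263, -0.001], [0.263, 0.965, 0.0], [0.001, 0.0, -1.0]]
force: [-0.4, 0.8, -1.1]
opening: 1.0
grasp_force: 0.0
```

{"op": "drive_tool", "data": {"motion": [[[-6,0,0],[0,0,0]],[[-6,0,0],[0,0,0]],[[-5,0,0],[0,0,0]],[[-4,0,0],[0,0,0]],[[-4,0,0],[0,0,0]]]}}

```text
time_s: 3.1
position: [0.4688, -0.0287, 0.0108]
tcp_rot: [[-0.965, 0.264, 0.001], [0.264, 0.965, -0.0], [-0.001, -0.0, -1.0]]
force: [0.6, 0.1, -0.6]
opening: 1.0
grasp_force: 0.0
```

{"op": "drive_tool", "data": {"motion": [[[-5,0,0],[0,0,-0.05]],[[-5,0,0],[0,0,-0.05]],[[-5,0,0],[0,0,-0.05]],[[-5,0,0],[0,0,-0.05]],[[-5,0,0],[0,0,-0.05]]]}}

```text
time_s: 3.6
position: [0.4929, -0.0327, 0.0105]
tcp_rot: [[-1.0, 0.015, -0.0], [0.015, 1.0, 0.0], [0.0, 0.0, -1.0]]
force: [-0.1, 0.8, -0.2]
opening: 1.0
grasp_force: 0.0
```

{"op": "drive_tool", "data": {"motion": [[[-5,0,0],[0,0,-0.01]],[[-4,0,0],[0,0,0]],[[0,0,0],[0,0,0]]]}}

```text
time_s: 3.9
position: [0.5025, -0.0329, 0.0105]
tcp_rot: [[-1.0, 0.007, 0.001], [0.007, 1.0, -0.0], [-0.001, -0.0, -1.0]]
force: [0.1, 0.7, 0.0]
opening: 0.998
grasp_force: 0.0
```

```bash
cat > look.py <<'E'
import sys
from h import *
o=[]
for n in('scene','side'):
    C=cam(n); im=capture(n)[:,:,::-1].copy(); h=cv2.cvtColor(im,cv2.COLOR_BGR2HSV); o.append(im[80:340,120:460])
    for nm,m,z in(('wood',cv2.inRange(h,(15,40,175),(35,150,255)),.018),('alu',cv2.inRange(h,(0,0,150),(180,38,255)),.02)):
        for c,r in rect(m,C,z):
            if 450<r[0][0]<680 and abs(r[0][1])<180: print(n,nm,c,np.round(r[0],1),np.round(r[1]),round(r[2],1))
cv2.imwrite(sys.argv[1],cv2.resize(np.hstack(o),(800,306)))
s=read_state();print(s['position'],s['force'])
E
python3 look.py pics/a1.png
```

```text
scene wood [233. 193.] [521.6 -46.4] [155. 106.] 75.8
scene alu [279. 207.] [6.035e+02 2.000e-01] [324. 120.] 89.4
side wood [260. 222.] [520.5 -48. ] [148. 103.] 75.5
side alu [312. 203.] [646.  -78.3] [163.  29.] 89.3
[ 0.50140149 -0.03257796  0.01038401] [-0.59015707  0.62943855 -0.36182718]
```

View pics/a1.png

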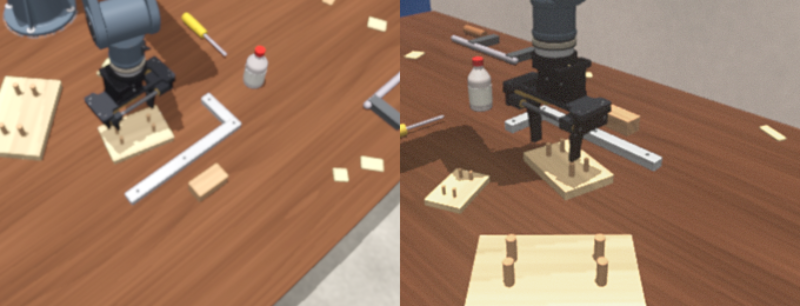

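The board (scene about (233,193)) seems hardly moved, yet the fingers look very close to it, possibly over it. I'll zoom in before any more motion.

Run:
```python
from h import *
a=capture('scene')[130:230,180:290,::-1];b=capture('side')[140:260,200:330,::-1]
o=np.hstack([cv2.resize(a,(400,364),interpolation=2),cv2.resize(b,(394,364),interpolation=2)])
cv2.imwrite('pics/z1.png',o)
```

```text
(no output)
```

View pics/z1.png

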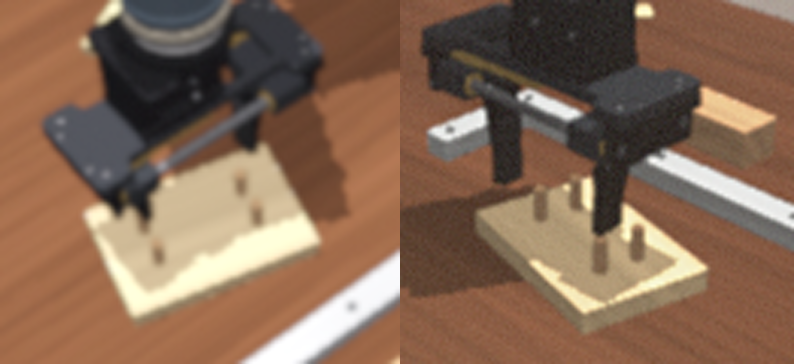

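The fingers are open and hovering above the board, with the right one just over a peg at crop (603,235). The open tips must ride well above the TCP. I'll lift straight up, then triangulate the tips.

{"op": "drive_tool", "data": {"motion": [[[0,0,-20],[0,0,0]],[[0,0,-40],[0,0,0]],[[0,0,-10],[0,0,0]],[[0,0,0],[0,0,0]]]}}

```text
time_s: 4.5
position: [0.5028, -0.033, 0.082]
tcp_rot: [[-1.0, 0.007, 0.004], [0.007, 1.0, -0.001], [-0.004, -0.001, -1.0]]
force: [0.4, 0.8, -0.5]
opening: 0.998
grasp_force: 0.0
```

Run:
```python
from h import *
def tri(a,b):
    A=[]
    for n,p in(('scene',a),('side',b)):
        K,D,R,t=cam(n); q=cv2.undistortPoints(np.float64([[p]]),K,D)[0,0]
        A.append((t,R@np.array([*q,1])))
    M=np.c_[A[0][1],-A[1][1]]; s,r,_,_=np.linalg.lstsq(M,A[1][0]-A[0][0],rcond=None)
    return (A[0][0]+s[0]*A[0][1]).round(4),(A[1][0]+s[1]*A[1][1]).round(4)
print(tri((220,191),(267,217.5)),tri((248.5,171.8),(235,200)))
```

```text
(array([ 0.5059, -0.0823,  0.0387]), array([ 0.5035, -0.0769,  0.0418])) (array([0.5064, 0.0148, 0.0414]), array([0.504 , 0.0194, 0.0447]))
```

Triangulated, the open tips sit at about z 43 mm while the TCP is at 10 mm, so they retract about 32 mm when open. No force was felt and the board has not moved. I'll back off, shut the fingers so the tips are at the TCP, and push with those.

{"op": "drive_tool", "data": {"motion": [[[23,-5,0],[0,0,0]],[[23,-5,0],[0,0,0]],[[22,-5,0],[0,0,0]],[[0,0,0],[0,0,0]],[[0,0,0],[0,0,0]]], "gripper": 0}}

```text
time_s: 5.0
position: [0.4334, -0.0472, 0.0798]
tcp_rot: [[-1.0, 0.008, -0.001], [0.008, 1.0, 0.0], [0.001, 0.0, -1.0]]
force: [0.5, -0.9, -0.6]
opening: 0.631
grasp_force: 0.0
```

{"op": "drive_tool", "data": {"motion": [[[0,0,0],[0,0,0]],[[0,0,0],[0,0,0]],[[0,0,0],[0,0,0]],[[0,0,20],[0,0,0]],[[0,0,20],[0,0,0]]]}}

```text
time_s: 5.5
position: [0.4349, -0.0475, 0.0405]
tcp_rot: [[-1.0, 0.006, 0.003], [0.006, 1.0, -0.001], [-0.003, -0.001, -1.0]]
force: [0.4, -0.2, -0.2]
opening: 0.172
grasp_force: 0.0
```

{"op": "drive_tool", "data": {"motion": [[[0,0,20],[0,0,0]],[[0,0,11],[0,0,0]],[[0,0,0],[0,0,0]]]}}

```text
time_s: 5.8
position: [0.433, -0.0469, 0.0082]
tcp_rot: [[-1.0, 0.007, -0.003], [0.007, 1.0, 0.001], [0.003, 0.001, -1.0]]
force: [-0.1, -0.7, 0.1]
opening: 0.014
grasp_force: 0.0
```

Run:
```python
from h import *
a=capture('scene')[110:230,160:290,::-1];b=capture('side')[140:270,180:320,::-1]
o=np.hstack([cv2.resize(a,(394,364),interpolation=2),cv2.resize(b,(392,364),interpolation=2)])
cv2.imwrite('pics/z2.png',o)
```

```text
(no output)
```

View pics/z2.png

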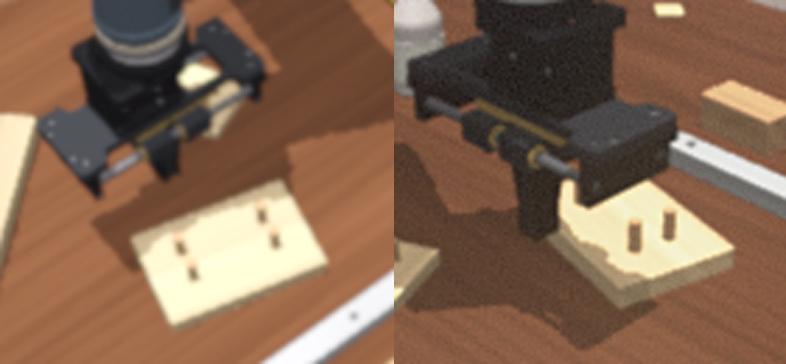

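Run:
```python
from h import *
def tri(a,b):
    A=[]
    for n,p in(('scene',a),('side',b)):
        K,D,R,t=cam(n); q=cv2.undistortPoints(np.float64([[p]]),K,D)[0,0]
        A.append((t,R@np.array([*q,1])))
    M=np.c_[A[0][1],-A[1][1]]; s,r,_,_=np.linalg.lstsq(M,A[1][0]-A[0][0],rcond=None)
    return (A[0][0]+s[0]*A[0][1]).round(4),(A[1][0]+s[1]*A[1][1]).round(4)
print(tri((214,169),(232,224)),read_state()['position'],read_state()['opening'])
for n in('scene','side'):print(n,proj([[.433,-.047,z] for z in(0,.01,.02,.03,.04)],cam(n)).round(1).tolist())
```

```text
(array([ 0.4372, -0.053 ,  0.0403]), array([ 0.4343, -0.0472,  0.0442])) [ 0.43382565 -0.0471928   0.00942304] 0.00588239014130141
scene [[216.3, 175.2], [216.0, 173.2], [215.6, 171.2], [215.3, 169.1], [214.9, 167.0]]
side [[232.0, 242.7], [231.9, 238.6], [231.8, 234.5], [231.6, 230.3], [231.5, 226.0]]
```

The picture shows the shut tip at side px (232,224), which puts it at about z 41 mm although the reported TCP is z 9 mm; both open and shut agree. The real tips are about 32 mm above the stated TCP, so I'll go down gently while watching the force.

{"op": "drive_tool", "data": {"motion": [[[0,0,8],[0,0,0]],[[0,0,7],[0,0,0]],[[0,0,5],[0,0,0]],[[0,0,3],[0,0,0]],[[0,0,0],[0,0,0]]]}}

```text
time_s: 6.4
position: [0.4332, -0.0471, -0.014]
tcp_rot: [[-1.0, 0.007, -0.001], [0.007, 1.0, 0.0], [0.001, 0.0, -1.0]]
force: [-0.4, -0.2, 0.5]
opening: 0.0
grasp_force: 0.0
```

Run:
```python
from h import *
s=read_state();print(s['position'],s['force'])
a=capture('scene')[110:230,160:290,::-1];b=capture('side')[140:270,180:320,::-1]
o=np.hstack([cv2.resize(a,(394,364),interpolation=2),cv2.resize(b,(392,364),interpolation=2)])
cv2.imwrite('pics/z3.png',o)
```

```text
[ 0.43322122 -0.04711193 -0.01397598] [-0.41228434 -0.17577609  0.5427297 ]
```

View pics/z3.png

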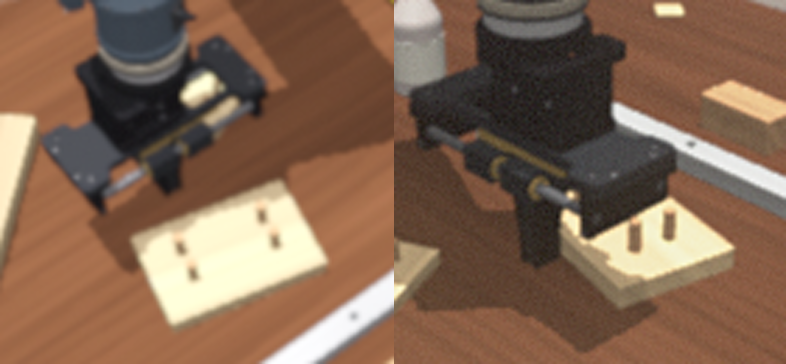

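Tip is lower, with no contact force. Before pushing I'll check how high the gripper body rides, since it has to pass over the 44 mm pegs.

```bash
cat >> h.py <<'E'
def tri(a,b):
    A=[]
    for n,p in(('scene',a),('side',b)):
        K,D,R,t=cam(n); q=cv2.undistortPoints(np.float64([[p]]),K,D)[0,0]
        A.append((t,R@np.array([*q,1])))
    M=np.c_[A[0][1],-A[1][1]]; s=np.linalg.lstsq(M,A[1][0]-A[0][0],rcond=None)[0]
    return (A[0][0]+s[0]*A[0][1]).round(4),(A[1][0]+s[1]*A[1][1]).round(4)
E
python3 - <<'E'
from h import *
print('body corner',tri((192.3,179.2),(278.6,211.4)))
print('tip',tri((215.5,172),(233,233.5)))
E
```

```text
body corner (array([ 0.4666, -0.1345,  0.0989]), array([ 0.4683, -0.1383,  0.0967]))
tip (array([ 0.4358, -0.0493,  0.0211]), array([ 0.4353, -0.0482,  0.0218]))
```

{"op": "drive_tool", "data": {"motion": [[[0,0,4],[0,0,0]],[[0,0,3],[0,0,0]],[[0,0,0],[0,0,0]]]}}

```text
time_s: 6.8
position: [0.4333, -0.0472, -0.0209]
tcp_rot: [[-1.0, 0.007, -0.001], [0.007, 1.0, 0.0], [0.001, 0.0, -1.0]]
force: [0.0, -0.6, -0.3]
opening: 0.004
grasp_force: 0.0
```

Body is about 77 mm above the tips, so it will clear the pegs. I'll lower a bit further and start pushing.

{"op": "drive_tool", "data": {"motion": [[[0,0,5],[0,0,0]],[[-8,0,0],[0,0,0]],[[-8,0,0],[0,0,0]],[[-6,0,0],[0,0,0]],[[-5,0,0],[0,0,0]]]}}

```text
time_s: 7.3
position: [0.4613, -0.0474, -0.0255]
tcp_rot: [[-1.0, 0.006, 0.0], [0.006, 1.0, -0.0], [-0.0, -0.0, -1.0]]
force: [-0.9, -0.3, -0.6]
opening: 0.003
grasp_force: 0.4
```

{"op": "drive_tool", "data": {"motion": [[[-5,0,0],[0,0,0]],[[-5,0,0],[0,0,0]],[[-5,0,0],[0,0,0]],[[-5,0,0],[0,0,0]],[[0,0,0],[0,0,0]]]}}

```text
time_s: 7.8
position: [0.482, -0.0478, -0.0255]
tcp_rot: [[-1.0, 0.007, 0.002], [0.007, 1.0, -0.001], [-0.002, -0.001, -1.0]]
force: [-0.2, 0.2, -0.2]
opening: 0.007
grasp_force: 0.0
```

```bash
python3 look.py pics/a2.png
```

```text
scene wood [241. 199.] [548.5 -43.5] [155. 102.] 79.4
scene alu [244. 204.] [568.1 -48.3] [142.  41.] 79.0
scene alu [279. 207.] [6.035e+02 1.000e-01] [324. 120.] 89.4
side wood [279. 221.] [545.6 -68.1] [102.  99.] 76.2
side alu [318. 206.] [645.7 -95.8] [128.  29.] 89.2
[ 0.4809657  -0.04761155 -0.02551751] [-0.20349931  0.79057817 -0.6450753 ]
```

Board is moving and squaring (yaw now -10.6°). Continuing towards the long rail.

{"op": "drive_tool", "data": {"motion": [[[-6,0,0],[0,0,0]],[[-6,0,0],[0,0,0]],[[-6,0,0],[0,0,0]],[[-6,0,0],[0,0,0]],[[-6,0,0],[0,0,0]]]}}

```text
time_s: 8.4
position: [0.5112, -0.0478, -0.0256]
tcp_rot: [[-1.0, 0.007, 0.0], [0.007, 1.0, -0.0], [-0.0, -0.0, -1.0]]
force: [-0.4, 0.5, -0.1]
opening: 0.006
grasp_force: 0.3
```

{"op": "drive_tool", "data": {"motion": [[[-4,0,0],[0,0,0]],[[-3,0,0],[0,0,0]],[[-2,0,0],[0,0,0]],[[-2,0,0],[0,0,0]],[[0,0,0],[0,0,0]]]}}

```text
time_s: 8.9
position: [0.5218, -0.0479, -0.0255]
tcp_rot: [[-1.0, 0.007, 0.0], [0.007, 1.0, -0.0], [-0.0, -0.0, -1.0]]
force: [-1.3, -1.6, -1.3]
opening: -0.0
grasp_force: 0.3
```

```bash
python3 look.py pics/a3.png
```

```text
scene wood [251. 206.] [583.1 -36.2] [155.  98.] 89.5
scene alu [256. 211.] [606.4 -37.7] [141.  41.] 86.5
scene alu [279. 207.] [6.035e+02 1.000e-01] [324. 120.] 89.4
side wood [290. 213.] [585.1 -61.7] [97. 99.] 0.1
side alu [322. 208.] [ 645.5 -110.3] [99. 29.] 89.3
[ 0.52179167 -0.04783497 -0.0255171 ] [-0.21462542 -0.19757949 -0.28003669]
```

{"op": "drive_tool", "data": {"motion": [[[-2,0,0],[0,0,0]],[[-2,0,0],[0,0,0]],[[-1,0,0],[0,0,0]],[[-1,0,0],[0,0,0]],[[0,0,0],[0,0,0]]]}}

```text
time_s: 9.5
position: [0.5229, -0.0474, -0.0258]
tcp_rot: [[-1.0, 0.006, -0.009], [0.006, 1.0, 0.001], [0.009, 0.001, -1.0]]
force: [-7.6, -3.1, 4.6]
opening: 0.004
grasp_force: 3.9
```

The force rise (-7.6 N) shows the board seated on the long rail. Now around to its right end, staying low.

{"op": "drive_tool", "data": {"motion": [[[10,0,0],[0,0,0]],[[15,0,0],[0,0,0]],[[0,-40,0],[0,0,0]],[[0,-40,0],[0,0,0]],[[0,-38,0],[0,0,0]]]}}

```text
time_s: 10.0
position: [0.5028, -0.1672, -0.0253]
tcp_rot: [[-1.0, 0.006, 0.003], [0.006, 1.0, -0.001], [-0.003, -0.001, -1.0]]
force: [1.0, 0.1, -0.3]
opening: 0.005
grasp_force: 0.0
```

```bash
python3 look.py pics/a4.png
```

```text
scene wood [252. 205.] [581.9 -34.9] [156. 100.] 89.5
scene alu [258. 210.] [606.6 -36.9] [141.  39.] 88.0
scene alu [279. 207.] [6.034e+02 1.000e-01] [324. 120.] 89.4
side wood [267. 211.] [548.  -27.5] [154.  54.] 79.0
side alu [238. 178.] [604.3 114.7] [118. 100.] 0.0
[ 0.50487967 -0.17153509 -0.02504965] [ 0.5303097  -0.38383572  0.2694638 ]
```

{"op": "drive_tool", "data": {"motion": [[[-30,0,0],[0,0,0]],[[-30,0,0],[0,0,0]],[[-19,0,0],[0,0,0]],[[0,15,0],[0,0,0]],[[0,10,0],[0,0,0]]]}}

```text
time_s: 10.6
position: [0.5798, -0.1388, -0.0259]
tcp_rot: [[-1.0, 0.006, -0.002], [0.006, 1.0, 0.001], [0.002, 0.001, -1.0]]
force: [0.8, 0.6, 0.4]
opening: 0.003
grasp_force: 0.0
```

{"op": "drive_tool", "data": {"motion": [[[0,7,0],[0,0,0]],[[0,7,0],[0,0,0]],[[0,7,0],[0,0,0]],[[0,7,0],[0,0,0]],[[0,7,0],[0,0,0]]]}}

```text
time_s: 11.1
position: [0.5806, -0.1061, -0.0255]
tcp_rot: [[-1.0, 0.007, -0.001], [0.007, 1.0, -0.0], [0.001, -0.0, -1.0]]
force: [-0.6, -1.7, 0.3]
opening: 0.003
grasp_force: 0.8
```

```bash
python3 look.py pics/a5.png
```

```text
scene wood [260. 205.] [584.4 -23.4] [ 98. 156.] 1.1
scene alu [279. 207.] [6.044e+02 1.000e-01] [324. 118.] 89.4
side wood [266. 202.] [588.7 -17.2] [108. 151.] 1.9
side alu [238. 178.] [621.4 140.2] [ 87. 117.] 50.9
[ 0.58089476 -0.10527788 -0.02551934] [ 0.33108685 -0.34383001 -0.14711488]
```

{"op": "drive_tool", "data": {"motion": [[[0,7,0],[0,0,0]],[[0,7,0],[0,0,0]],[[0,7,0],[0,0,0]],[[0,7,0],[0,0,0]],[[0,7,0],[0,0,0]]]}}

```text
time_s: 11.7
position: [0.5815, -0.0706, -0.0255]
tcp_rot: [[-1.0, 0.007, 0.0], [0.007, 1.0, -0.0], [-0.0, -0.0, -1.0]]
force: [-0.3, -1.1, 0.1]
opening: 0.001
grasp_force: 0.5
```

{"op": "drive_tool", "data": {"motion": [[[0,7,0],[0,0,0]],[[0,6,0],[0,0,0]],[[0,5,0],[0,0,0]],[[0,5,0],[0,0,0]],[[0,4,0],[0,0,0]]]}}

```text
time_s: 12.2
position: [0.5816, -0.0438, -0.0255]
tcp_rot: [[-1.0, 0.007, 0.0], [0.007, 1.0, -0.0], [-0.0, -0.0, -1.0]]
force: [-0.6, -1.9, 1.0]
opening: 0.005
grasp_force: 0.7
```

```bash
python3 look.py pics/a6.png
```

```text
scene wood [278. 192.] [583.8  38.8] [100. 155.] 0.6
scene alu [279. 207.] [6.03e+02 2.00e-01] [324. 120.] 89.4
side wood [247. 193.] [589.8  47.5] [109. 154.] 3.1
side alu [322. 208.] [ 645.7 -109.3] [101.  29.] 89.3
side alu [226. 179.] [599.7 150. ] [ 29. 108.] 90.0
[ 0.58130604 -0.04344496 -0.02562484] [ 0.8100618  -0.10556038  0.40752149]
```

View pics/a6.png

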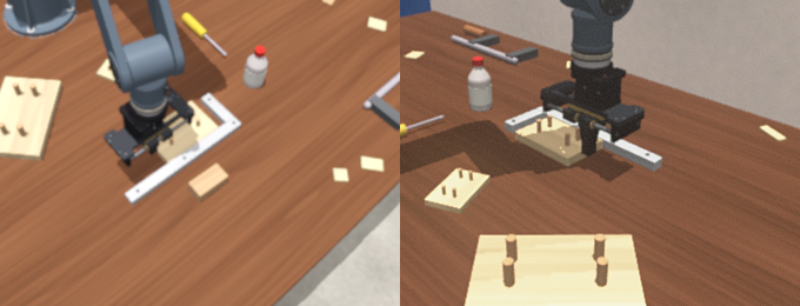

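The view shows the board lying along the long rail, short of the short rail by about 15–20 mm (crop (185,140) in scene), with the bystanders untouched. I'll push gently to contact.

{"op": "drive_tool", "data": {"motion": [[[0,4,0],[0,0,0]],[[0,4,0],[0,0,0]],[[0,3,0],[0,0,0]],[[0,2,0],[0,0,0]],[[0,2,0],[0,0,0]]]}}

```text
time_s: 12.8
position: [0.5815, -0.029, -0.0256]
tcp_rot: [[-1.0, 0.007, -0.0], [0.007, 1.0, 0.0], [0.0, 0.0, -1.0]]
force: [0.3, -0.7, -0.3]
opening: 0.001
grasp_force: 0.3
```

{"op": "drive_tool", "data": {"motion": [[[0,2,0],[0,0,0]],[[0,1,0],[0,0,0]],[[0,1,0],[0,0,0]],[[0,0,0],[0,0,0]]]}}

```text
time_s: 13.2
position: [0.5816, -0.025, -0.0255]
tcp_rot: [[-1.0, 0.007, -0.0], [0.007, 1.0, 0.0], [0.0, 0.0, -1.0]]
force: [-0.2, 0.1, -0.5]
opening: 0.008
grasp_force: 0.0
```

{"op": "drive_tool", "data": {"motion": [[[0,2,0],[0,0,0]],[[0,2,0],[0,0,0]],[[0,1,0],[0,0,0]],[[0,1,0],[0,0,0]],[[0,0,0],[0,0,0]]]}}

```text
time_s: 13.7
position: [0.5814, -0.0208, -0.0255]
tcp_rot: [[-1.0, 0.005, -0.001], [0.005, 1.0, -0.002], [0.001, -0.002, -1.0]]
force: [-1.9, -6.2, -0.3]
opening: 0.007
grasp_force: 3.3
```

```bash
python3 look.py pics/a7.png
```

```text
scene wood [286. 188.] [584.7  61.9] [ 99. 154.] 0.2
scene alu [281. 205.] [6.035e+02 2.000e-01] [324. 120.] 89.4
side wood [240. 190.] [589.1  68.9] [107. 155.] 1.9
side alu [309. 203.] [646.3 -70.4] [178.  30.] 89.6
side alu [236. 178.] [598.7 124.8] [ 91. 118.] 77.0
[ 0.58136771 -0.02080905 -0.0254952 ] [-1.37420156 -6.29282218  0.34529446]
```

Contact with the short rail (-6 N). Now a final squaring nudge on the near long edge, at mid-length.

{"op": "drive_tool", "data": {"motion": [[[0,-8,0],[0,0,0]],[[0,-16,0],[0,0,0]],[[27,0,0],[0,0,0]],[[27,0,0],[0,0,0]],[[27,0,0],[0,0,0]]]}}

```text
time_s: 14.3
position: [0.5001, -0.0436, -0.0254]
tcp_rot: [[-1.0, 0.008, 0.001], [0.008, 1.0, -0.0], [-0.001, -0.0, -1.0]]
force: [0.3, 1.0, -0.5]
opening: 0.003
grasp_force: 0.0
```

{"op": "drive_tool", "data": {"motion": [[[0,35,0],[0,0,0]],[[0,35,0],[0,0,0]],[[0,35,0],[0,0,0]],[[-6,0,0],[0,0,0]],[[-5,0,0],[0,0,0]]]}}

```text
time_s: 14.8
position: [0.5132, 0.0623, -0.0254]
tcp_rot: [[-1.0, 0.005, 0.001], [0.005, 1.0, -0.0], [-0.001, -0.0, -1.0]]
force: [0.1, 0.2, -0.6]
opening: 0.006
grasp_force: 0.0
```

{"op": "drive_tool", "data": {"motion": [[[-4,0,0],[0,0,0]],[[-3,0,0],[0,0,0]],[[-2,0,0],[0,0,0]],[[-2,0,0],[0,0,0]],[[0,0,0],[0,0,0]]]}}

```text
time_s: 15.3
position: [0.5233, 0.0617, -0.0256]
tcp_rot: [[-1.0, 0.008, -0.0], [0.008, 1.0, -0.0], [0.0, -0.0, -1.0]]
force: [0.4, -0.7, -0.0]
opening: 0.003
grasp_force: 0.0
```

{"op": "drive_tool", "data": {"motion": [[[-1,0,0],[0,0,0]],[[-1,0,0],[0,0,0]],[[-1,0,0],[0,0,0]],[[0,0,0],[0,0,0]]]}}

```text
time_s: 15.7
position: [0.5243, 0.0622, -0.0257]
tcp_rot: [[-1.0, 0.006, -0.004], [0.006, 1.0, -0.0], [0.004, -0.0, -1.0]]
force: [-5.5, -2.0, 2.8]
opening: 0.008
grasp_force: 2.2
```

Seated on the long rail again. Back off, rise and check.

{"op": "drive_tool", "data": {"motion": [[[6,0,0],[0,0,0]],[[24,0,0],[0,0,0]],[[30,0,0],[0,0,0]],[[0,0,-50],[0,0,0]],[[0,0,-50],[0,0,0]]]}}

```text
time_s: 16.2
position: [0.4646, 0.0629, 0.0736]
tcp_rot: [[-1.0, 0.007, -0.004], [0.007, 1.0, 0.001], [0.004, 0.001, -1.0]]
force: [1.0, 0.1, -0.2]
opening: 0.005
grasp_force: 0.0
```

{"op": "drive_tool", "data": {"motion": [[[0,0,-50],[0,0,0]],[[0,0,-50],[0,0,0]],[[0,0,0],[0,0,0]]]}}

```text
time_s: 16.5
position: [0.4728, 0.0624, 0.1813]
tcp_rot: [[-1.0, 0.006, 0.019], [0.006, 1.0, -0.001], [-0.019, -0.001, -1.0]]
force: [0.9, 0.6, -0.2]
opening: 0.007
grasp_force: 0.0
```

```bash
python3 look.py pics/a8.png
python3 - <<'E'
from h import *
C=cam('wrist'); w=capture('wrist')[:,:,::-1].copy()
h=cv2.cvtColor(w,cv2.COLOR_BGR2HSV)
for nm,m,z in(('wood',cv2.inRange(h,(15,40,175),(35,150,255)),.018),('alu',cv2.inRange(h,(0,0,150),(180,38,255)),.02)):
    for c,r in rect(m,C,z): print(nm,c,np.round(r[0]),np.round(r[1]),round(r[2],1))
a=capture('scene')[130:260,215:345,::-1]
cv2.imwrite('pics/f.png',np.hstack([cv2.resize(w,(440,330)),cv2.resize(a,(330,330),interpolation=2)]))
E
```

```text
scene wood [278. 187.] [583.5  59. ] [152. 100.] 88.7
scene alu [279. 207.] [603.2   0. ] [324. 120.] 89.6
side wood [248. 191.] [587.2  66.3] [106. 161.] 0.2
side alu [275. 190.] [604.3   2.6] [118. 324.] 0.0
[0.46795799 0.06269552 0.17604306] [-0.38750287 -0.57551996 -0.95508118]
wood [251. 227.] [552.  63.] [150.  29.] 89.6
wood [230.  60.] [344.  40.] [100.  66.] 24.0
wood [31. 50.] [ 324. -218.] [101. 221.] 45.0
alu [117. 293.] [ 653. -134.] [11. 47.] 1.3
alu [438. 257.] [596. 329.] [55. 19.] 88.3
alu [317. 233.] [557. 151.] [19. 24.] 2.8
alu [431. 138.] [432. 287.] [ 6. 87.] 86.2
```

View pics/f.png

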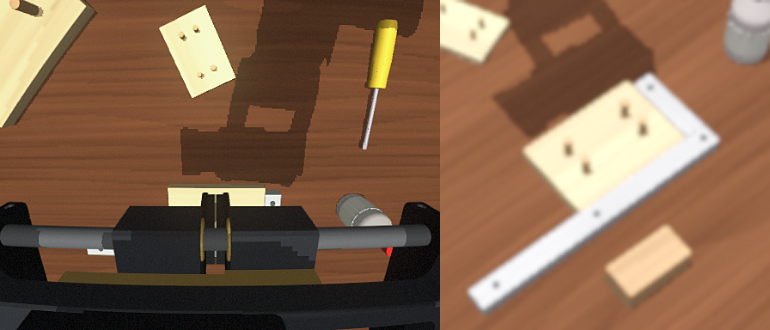

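The final view shows the board snug in the corner (scene crop centre (605,145)), its long edge along the rail with no visible gap and its left end on the short rail. The angles agree within about 1° and the y gap is about 1 mm. The bystanders are in place and the hand is clear.

{"op": "drive_tool", "data": {"motion": [[[0,0,0],[0,0,0]],[[0,0,0],[0,0,0]]]}}

```text
time_s: 16.9
position: [0.4653, 0.0627, 0.1729]
tcp_rot: [[-1.0, 0.007, -0.003], [0.007, 1.0, 0.0], [0.003, 0.0, -1.0]]
force: [1.0, 0.7, 0.4]
opening: 0.006
grasp_force: 0.0
```

```bash
python3 -c "from rig import *;print(hand_in())"
```

```text
the job is handed in; nothing more can be done
None
```

I pushed the medium board into the corner stop and handed the job in at about 17 s; my last measurements put it against both rails (about 1 mm gap at the short one) and square within about 1°, with the hand clear and the bystanders unmoved, though an early open-finger pass came very close above one peg (no contact force showed) and the hand-in returned no verdict.

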